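# Set out the soldering supplies around the board holder

## Task

Set out the bench for a soldering job: put the reel of solder on the rubber pad in front of the soldering-iron stand, the flux jar on the pad in front of the board holder, and the slender dropper bottle on the pad between those two, each upright in the middle of its pad; put the small flat tin on top of the jar, centred on its lid. Leave the spray can standing where it is.

Things in the scene. Friction and masses are not known exactly. Their poses are not given: they have to be found in the camera images.
- stand: soldering-iron stand, fixed: black base 70 (its x) by 130 (its y) by 16 mm high, a round cleaning cup on its -y half, and a sloping steel sleeve with an iron that rises towards +y, reaching 125 mm from the origin, top at 115 mm. Origin: centre of its underside. Front, -x, faces the robot, give or take 15 degrees. It may be left or right, the board holder on the other side.
- holder: board holder, fixed: aluminium base 70 mm deep (its x) by 150 mm wide (its y), with two dark jaws clamping a green circuit board, all under 50 mm high. Clamp knobs stick out to 79 mm on both y sides. Origin: centre of the base's underside. Its front, -x, faces the robot, give or take 15 degrees.
- pad_stand: black rubber rest pad fixed on the bench, a round disc 84 mm across and 3 mm thick, in front of (on the robot's side of) the iron stand, its centre about 120 mm from the stand's origin. The three pads look alike and are told apart by where they lie. Origin: centre of its underside, on the bench; z up.
- pad_holder: black rubber rest pad fixed on the bench, a round disc 84 mm across and 3 mm thick, in front of (on the robot's side of) the board holder, its centre about 120 mm from the holder's origin. The three pads look alike and are told apart by where they lie. Origin: centre of its underside, on the bench; z up.
- pad_mid: black rubber rest pad fixed on the bench, a round disc 84 mm across and 3 mm thick, the middle one, lying between the other two pads. The three pads look alike and are told apart by where they lie. Origin: centre of its underside, on the bench; z up.
- reel: reel of solder standing on its flange, loose, 0.15 to 0.3 kg: black flanges 56 mm across and 6 mm thick at bottom and top, silvery wound solder 45 to 46 mm across between them, 46 mm high in all. Origin: centre of its underside; z up along its axis. Grip it across the flanges.
- jar: flux jar, loose, about 0.1 kg: amber body 50 mm across, flat white screw lid 54 mm across and 14 mm thick on top (lid from 24 to 38 mm height), 38 mm high in all. Origin: centre of its underside; z up.
- tin: small flat aluminium tin of tip tinner, loose, about 0.05 kg: plain disc 42 mm across, 20 mm high. Origin: centre of its underside; z up.
- dropper: slender white dropper bottle, loose, about 0.06 kg: straight round body 36 mm across up to 50 mm height, then a shoulder and a narrow grey nozzle, 85 mm high in all. Origin: centre of its underside; z up.
- can: bystander: white spray can with a grey band and black cap, loose, standing beyond the middle pad, 56 mm across and 138 mm high. Origin: centre of its underside; z up. It is to be left alone.
Things that resemble listed ones, but are neither listed nor needed, are in the scene too. Leave any yellow look-alike of the reel alone. What is shaped like the pad_mid but green is not meant.

How it is judged:
By the outcome, as a careful person would: the job done as asked, in the order asked, and still so for the second after the job is handed in, with the robot touching nothing.
It also fails if it takes over 102 s, if anything falls off the work surface, if the arm or the gripper's body presses on something with over 40 N, if the wrist force passes 120 N, or if a joint passes its speed limit or range.

## Robot

A 7-joint arm with a two-finger parallel gripper is mounted at the origin on the work surface. World frame = base frame: x ahead of the robot, y to its left, z up, the work surface at z = 0. Lengths are in m, angles in rad, forces in N, time in s.
With the tool pointing down it reaches from about 0.35 to 0.9 m from the base axis. Payload 8.1 kg.
Tool frame: the origin (TCP) lies on the front face of the gripper's body, between the roots of the fingers; the fingertips stand 66 mm ahead of it and the grasp point (between the pads) lies 47 mm ahead of it (arm.finger_overhang is the distance from the TCP to the fingertips, in m); z points along the fingers, y is the line along which they close (so a half turn about z gives the same grasp; the last joint's range is limited). The gripper opens to 92 mm and grips with 3 to 60 N. Pads are 19 mm wide; open, the fingers measure 130 mm over their backs; the gripper's body (75 mm by 190 mm) begins 47 mm behind the grasp point.
Start: joints at [-1.293, 0.434, 0.025, 1.573, -0.012, 1.134, -0.075], TCP at [0.232, 0.58, 0.292] pointing down, gripper open.
Joint ranges: [-2.62, 2.62], [-0.44, 2.09], [-1.27, 1.32], [0.08, 2.57], [-1.32, 4.46], [0.12, 2], [-2.74, 2.74]. Speed limits (rad/s): [2.22, 2.22, 3.01, 3.01, 3.14, 3.14, 3.14].

## Interface

Orientations are given as a rotation vector (axis times angle).
In Python, from cell import readout, cams, workorder, spotter, arm gives the robot as it stands.
- The arm moves only by the shell command python3 -m creep [FORCE], which reads ROWS from standard input. ROWS is a JSON list of rows, 1 to 10 of them, each an object with the fields xyz (a list: dx, dy, dz in m), spin (a turn about the tool's z in rad), finger_gap (the opening from 0.0 (shut) to 1.0 (fully open)); a field left out counts as zero (the opening has to be given); each row shifts and turns the commanded pose from where the row before left it, along the tool's axes as they then stand; what a row does not reach is not made up. A row lasts 1/10 s, in which the tool goes at most 0.05 m and 0.15 rad, less where a joint would pass 70% of its speed; a pose out of reach is approached as far as the arm can. The fingers move at their own pace and stop on an object; FORCE is the grip in N (left out, the last holds). Time passes only in rows, so rows that do not move let the fingers close. It prints the time, the measured TCP pose, the force, the opening and the grip force at its end. Input that does not fit is refused with a message, and nothing moves.
- readout.observe(): the state, without advancing time (a new reading comes with each control period).
- cams.get_image(name): name is "scene" or "side" or "wrist"; returns a dict with "image" (384x512x3 uint8, blue, green, red), "fx", "fy", "cx", "cy" (pixels), "cam_to_world" (4x4, takes a point from camera to world coordinates); the wrist camera has in their place "mount" (4x4, takes a point from camera to tool coordinates, whose origin is the TCP and whose axes are the flange's). Camera axes: x right, y down, z forward; pixel columns grow to the right and rows downward; lengths in m; the calibration is good to about 2 mm. The wrist camera is an equidistant fisheye: a pixel r from the principal point sees the ray r / f radians off the axis. A picture is of the moment at which its call begins: read the wrist's pose just before it. There is no depth.
- workorder.sign_off(): hands the job in; it is judged then, once.
Trained networks look in a picture, given as the dict that the camera call returned (one of the last four; its "shot" number tells which), for a name from the list of things; names that differ only in an ending like _2 or _b are one class to them, and where a whole thing is asked for, a point or a joint stands for the part that bears it (a point fixed in the world has none). Each returns a list of dicts, best first, with "score" (0 to 1); they miss things now and then, are a little off and sometimes report something else, mostly with a low value. They report only what shows in the picture. A call takes as long as a camera call. They do not tell look-alikes from the thing itself.
- spotter.boxes_of(picture, name): "centre" ([x, y, z] in m, in the coordinates of the camera as it stood for that picture, good to about 4 mm: the middle of the surface that is visible of it).
The state is a dict: "clock": time; "joints": joint angles; "dq": joint speeds; "joint_efforts": joint torques, N m; "position": TCP position; "ee_rot": TCP orientation; "force": force on the tool from outside, world axes, zero at the start; "ft_torque": the same for the moment, N m; "width": opening from 0.0 (shut) to 1.0 (fully open); "gripper_force": force on a finger pad.
Only numpy, scipy, OpenCV 4.12 (cv2) and the standard library are available. Lean on these libraries where they do the work, as an engineer would, in place of code of your own. Each camera call takes 0.05 s, during which the arm holds its last target. There are 200 camera calls.

## Working session

There is one attempt and no reset: what is moved stays moved. The work goes in short steps, Python scripts to look and compute and a shell command to move; the robot and the scene stay as the last step left them, time stands still between calls to the robot, and variables do not carry over. Pictures are saved under pics/ and viewed, at most 14 in all, crops included, and the job is handed in when it is done.

```bash
ls; mkdir -p pics; python3 - <<'E'
from cell import readout, cams, spotter
import cv2, numpy as np
print(readout.observe())
for n in ("scene","side"):
    p=cams.get_image(n); cv2.imwrite(f"pics/{n}0.png",p["image"])
    T=np.array(p["cam_to_world"]); print(n,p["fx"],p["cx"],p["cy"],T.round(3).tolist())
    for o in "stand holder pad_mid reel jar tin dropper can".split():
        for b in spotter.boxes_of(p,o)[:5]:
            c=np.array(b["centre"]); w=T[:3,:3]@c+T[:3,3]
            print(o,round(b["score"],2),w.round(3),(p["fx"]*c[0]/c[2]+p["cx"]).round(),(p["fy"]*c[1]/c[2]+p["cy"]).round())
E
```

```text
pics
{'clock': 0.0, 'joints': array([-1.29257198,  0.4352466 ,  0.0249595 ,  1.5741347 , -0.01159158,
        1.13400263, -0.07510129]), 'dq': array([-0.00033391, -0.00050555, -0.00013444,  0.00193958, -0.00044837,
        0.00018202, -0.00217714]), 'joint_efforts': array([-3.97240274e-04, -6.67846656e+01,  9.85197276e-01, -3.14474666e+01,
       -6.04303996e-02,  4.25756711e-02,  1.33766825e-04]), 'position': array([0.2321856 , 0.57980906, 0.29141553]), 'ee_rot': array([-5.94644319e-01, -3.08463590e+00,  2.57357627e-03]), 'force': array([ 0.9505718 , -0.13008376,  0.40784502]), 'ft_torque': array([ 0.02591324,  0.03554209, -0.02246215]), 'gripper_force': 0.0, 'width': 0.9986096041235009}
scene 475.67034760481675 246.07258864653522 194.11209817270952 [[0.388, 0.781, -0.489, 1.176], [0.922, -0.337, 0.192, -0.224], [-0.015, -0.525, -0.851, 1.047], [0.0, 0.0, 0.0, 1.0]]
stand 0.74 [0.72  0.265 0.03 ] 362.0 199.0
stand 0.2 [ 0.459 -0.253  0.022] 133.0 189.0
holder 0.83 [ 0.75  -0.219  0.04 ] 181.0 281.0
pad_mid 0.95 [0.749 0.1   0.006] 307.0 237.0
pad_mid 0.63 [ 0.603 -0.007 -0.001] 243.
[... 233 characters left out ...]
.52 [0.44  0.259 0.047] 310.0 116.0
can 0.66 [ 0.776 -0.029  0.1  ] 263.0 249.0
side 400.80099727174 253.89014332927133 191.44756182748466 [[-0.966, -0.19, 0.174, 0.422], [-0.257, 0.662, -0.704, 0.645], [0.019, -0.725, -0.689, 0.664], [0.0, 0.0, 0.0, 1.0]]
holder 0.63 [0.458 0.086 0.037] 301.0 229.0
holder 0.61 [ 0.732 -0.19   0.041] 218.0 131.0
pad_mid 0.94 [ 0.601 -0.003  0.004] 246.0 198.0
pad_mid 0.57 [0.747 0.104 0.003] 170.0 218.0
reel 0.85 [ 0.435 -0.075  0.045] 323.0 178.0
reel 0.83 [0.578 0.158 0.043] 236.0 241.0
jar 0.55 [0.456 0.088 0.035] 301.0 230.0
tin 0.6 [ 0.451 -0.246  0.017] 324.0 144.0
dropper 0.86 [0.427 0.276 0.051] 300.0 308.0
can 0.84 [ 0.75  -0.003  0.081] 183.0 161.0
```

```bash
python3 - <<'E'
import cv2, numpy as np
a=cv2.imread("pics/scene0.png");b=cv2.imread("pics/side0.png")
cv2.imwrite("pics/scene_c.png",cv2.resize(a[70:340,80:436],None,fx=2.2,fy=2.2,interpolation=2))
cv2.imwrite("pics/side_c.png",cv2.resize(b[60:384,110:430],None,fx=1.85,fy=1.85,interpolation=2))
E
```

```text
(no output)
```

View pics/scene_c.png

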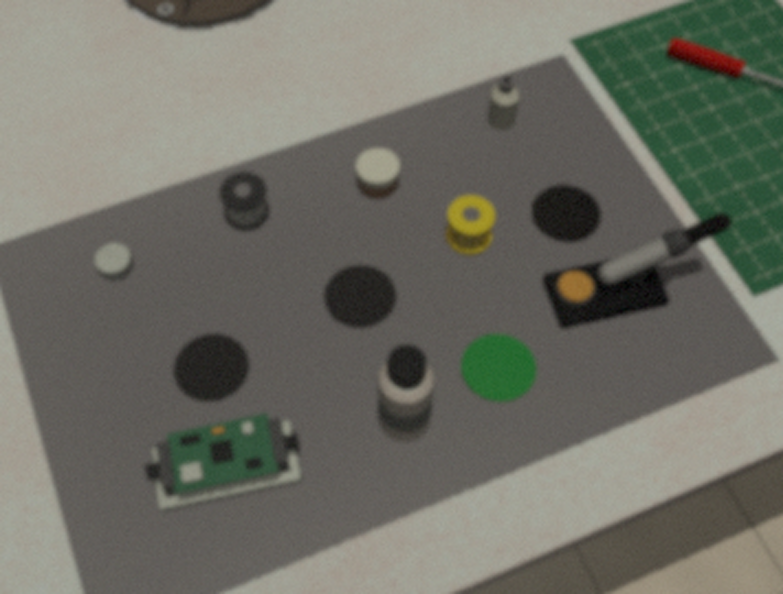

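View pics/side_c.png

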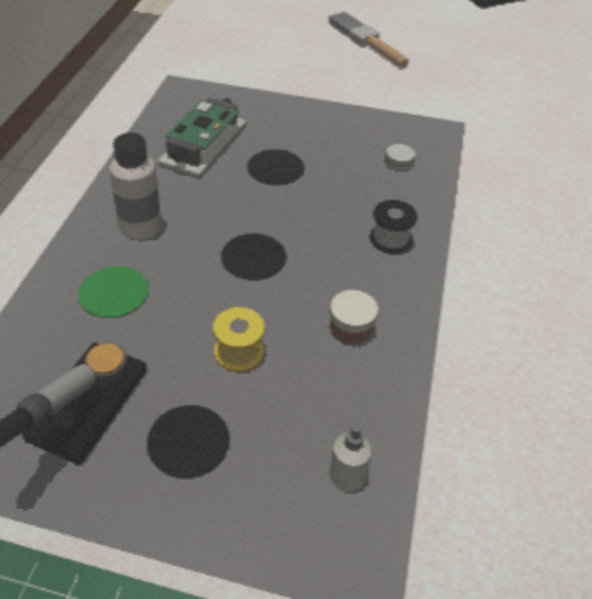

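Scene view, full-image pixels:
- **Holder:** (181,281), right side (−y).
- **Stand:** (362,199), left side.
- **Black pads:** pad_stand (337,166), pad_mid (244,205), pad_holder (176,237). The green disc at (307,237) is not a pad I need.
- **Reel candidates:** black/silver at (190,159) and yellow at (294,172). The black one fits the description, and both enlarged crops confirm it.
- **Jar:** (251,148).
- **Tin:** (131,188).
- **Dropper:** (310,116).
- **Can:** (263,249).

Next I'll measure precisely by fitting silhouettes in both views.

```bash
cat > h.py <<'E'
import cv2, numpy as np
from scipy.optimize import least_squares
# stacks: (z0,z1,radius)
M={"pad":[(0,.003,.042)],"reel":[(0,.006,.028),(.006,.04,.0228),(.04,.046,.028)],
"jar":[(0,.024,.025),(.024,.038,.027)],"tin":[(0,.02,.021)],"dropper":[(0,.05,.018),(.05,.057,.012),(.057,.085,.005)],
"can":[(0,.12,.028),(.12,.138,.02)]}
A=np.linspace(0,2*np.pi,60)
def pix(p,W):
    T=np.array(p["cam_to_world"]);c=(W-T[:3,3])@T[:3,:3]
    return c[:,:2]/c[:,2:]*[p["fx"],p["fy"]]+[p["cx"],p["cy"]]
def sil(p,name,x):
    m=np.zeros((384*4,512*4),np.uint8)
    for a,b,r in M[name]:
        W=np.vstack([np.c_[x[0]+r*np.cos(A),x[1]+r*np.sin(A),0*A+x[2]+z] for z in (a,b)])
        h=cv2.convexHull((pix(p,W)*4+1.5).astype(np.float32)); cv2.fillPoly(m,[np.round(h).astype(int)],1)
    return cv2.resize(m.astype(np.float32),(512,384),interpolation=cv2.INTER_AREA)
def seg(p,x,name,R=46,th=16):
    im=cv2.GaussianBlur(p["image"],(0,0),.8).astype(float)
    u=pix(p,np.array([x]))[0]; yy,xx=np.mgrid[:384,:512]
    d=np.hypot(xx-u[0],yy-u[1]); ring=(d<R)
    bg=BG[p["k"]]
    m=((np.abs(im-bg).max(2)>th)&ring).astype(np.uint8)
    m=cv2.morphologyEx(m,cv2.MORPH_OPEN,np.ones((2,2)))
    m=cv2.morphologyEx(m,cv2.MORPH_CLOSE,np.ones((5,5)))
    n,l,s,c=cv2.connectedComponentsWithStats(m)
    best=min(range(1,n),key=lambda i:(s[i,4]<60)*1e4+np.hypot(*(c[i]-u)))
    return l==best
BG={}
def feat(m):
    ys,xs=np.mgrid[:384,:512];w=m.astype(float);s=w.sum()
    return np.array([(xs*w).sum()/s,(ys*w).sum()/s])
def fit(ps,name,x0,fixz=False):
    ms=[seg(p,np.array(x0)+[0,0,M[name][-1][1]/2],name) for p in ps]
    F=[feat(m) for m in ms]
    def res(v):
        x=[v[0],v[1],0 if fixz else v[2]]
        return np.concatenate([feat(sil(p,name,x))-f for p,f in zip(ps,F)])
    s=least_squares(res,np.array(x0[:2] if fixz else x0,float),diff_step=None,x_scale=.01,method="trf",jac=lambda v:np.array([(res(v+e)-res(v-e))/.01 for e in .005*np.eye(len(v))]).T)
    x=[*s.x[:2],0 if fixz else s.x[2]]
    iou=[(np.minimum(sil(p,name,x),m).sum()/np.maximum(sil(p,name,x),m).sum()).round(2) for p,m in zip(ps,ms)]
    return s.x,s.fun,iou,ms
E
cat > m0.py <<'E'
from h import *
from cell import cams
ps=[cams.get_image(n) for n in("scene","side")]
vis=[]
for k,p in enumerate(ps):
    p["k"]=k
    s=cv2.medianBlur(p["image"],3); y0,x0=[(225,225),(215,340)][k] if 0 else [(180,240),(250,270)][k]
    BG[k]=np.median(s[100:300,150:350].reshape(-1,3),axis=0); print(BG[k]); vis.append(p["image"].copy())
for n,o,x in [("pad_stand","pad",(.6,.25,0)),("pad_mid","pad",(.6,0,0)),("pad_holder","pad",(.63,-.17,0)),("reel","reel",(.43,-.085,0)),("jar","jar",(.455,.08,0)),("tin","tin",(.455,-.25,0)),("dropper","dropper",(.43,.265,0)),("can","can",(.76,-.01,0)),("yellow","reel",(.58,.15,0))]:
    v,r,iou,ms=fit(ps,o,x); w=fit(ps,o,x,True)[0]
    print(n,v.round(4),r.round(1),iou,"z0:",w.round(4))
    for im,m in zip(vis,ms):
        c,_=cv2.findContours(m.astype(np.uint8),0,2); cv2.drawContours(im,c,-1,(0,0,255),1)
cv2.imwrite("pics/seg.png",cv2.resize(np.vstack([vis[0][80:320,80:400],vis[1][60:360,110:430]]),None,fx=1.1,fy=1.1))
E
python3 m0.py
```

```text
[86. 91. 94.]
[112. 113. 116.]
pad_stand [ 0.5912  0.2695 -0.0032] [-0.8 -0.4 -0.6  0.2] [np.float32(0.91), np.float32(0.96)] z0: [0.591  0.2702]
pad_mid [ 0.5994 -0.0051 -0.0041] [-0.7 -0.5 -0.7  0.3] [np.float32(0.92), np.float32(0.93)] z0: [ 0.5999 -0.004 ]
pad_holder [ 0.6186 -0.1932 -0.005 ] [-0.6 -0.5 -0.7  0.4] [np.float32(0.93), np.float32(0.92)] z0: [ 0.6196 -0.192 ]
reel [ 0.4167 -0.0723  0.0278] [ 7.5  7.6  8.  -4.9] [np.float32(0.17), np.float32(0.39)] z0: [ 0.41  -0.082]
jar [ 0.457   0.0788 -0.0037] [-0.5 -0.4 -0.5  0.3] [np.float32(0.9), np.float32(0.9)] z0: [0.4575 0.08  ]
tin [ 0.4451 -0.2546 -0.0031] [-0.3 -0.4 -0.4  0.3] [np.float32(0.82), np.float32(0.9)] z0: [ 0.446  -0.2537]
dropper [0.4186 0.2867 0.0435] [ 8.   6.1  5.5 -2.7] [np.float32(0.07), np.float32(0.53)] z0: [0.4133 0.2734]
can [ 0.7736 -0.0236  0.0189] [ 0.5  0.3  0.5 -0.2] [np.float32(0.83), np.float32(0.34)] z0: [ 0.7727 -0.0263]
yellow [ 0.5729  0.1478 -0.0038] [-0.7 -0.5 -0.6  0.3] [np.float32(0.9), np.float32(0.87)] z0: [0.573  0.1488]
```

```bash
echo '[{"spin": -0.13,"finger_gap": 1},{"spin": -0.13,"finger_gap": 1},{"spin": -0.12,"finger_gap": 1},{"xyz": [-0.015,-0.045,0],"finger_gap": 1},{"xyz": [-0.015,-0.045,0],"finger_gap": 1},{"xyz": [-0.015,-0.045,0],"finger_gap": 1},{"xyz": [-0.015,-0.045,0],"finger_gap": 1},{"xyz": [-0.015,-0.045,0],"finger_gap": 1},{"xyz": [-0.015,-0.045,0],"finger_gap": 1},{"xyz": [-0.015,-0.045,0],"finger_gap": 1}]' | python3 -m creep 20
cat > w.py <<'E'
# wrist look: report spotter positions with rays; usage w.py name...
import sys
from h import *
from cell import cams,readout,spotter
from scipy.spatial.transform import Rotation as Ro
s=readout.observe(); p=cams.get_image("wrist")
R=Ro.from_rotvec(s["ee_rot"]).as_matrix(); m=np.array(p["mount"])
print("t",s["clock"],"pos",s["position"].round(4),"yaw y",np.degrees(np.arctan2(R[1,1],R[0,1])).round(1),"tilt",R[2].round(3),"w",round(s["width"],3))
for n in sys.argv[2:]:
    for b in spotter.boxes_of(p,n)[:3]:
        c=m[:3,:3]@np.array(b["centre"])+m[:3,3]
        print(n,round(b["score"],2),(R@c+s["position"]).round(3))
print(p["fx"],p["cx"],p["cy"],m.round(3).tolist())
cv2.imwrite(f"pics/{sys.argv[1]}.png",p["image"])
np.savez(f"{sys.argv[1]}.npz",R=R,t=s["position"],m=m,f=p["fx"],c=[p["cx"],p["cy"]])
E
python3 w.py w1 pad_mid jar dropper reel tin
```

```text
clock: 2.0
position: [0.3374, 0.2633, 0.2925]
ee_rot: [0.001, 3.141, 0.001]
force: [0.8, 0.9, 1.5]
width: 1.003
gripper_force: 0.0
t 2.0 pos [0.3374 0.2633 0.2925] yaw y 90.0 tilt [-0.001  0.001 -1.   ] w 1.003
dropper 0.56 [0.411 0.264 0.028]
297.3186396354542 254.403008944483 195.29834481048488 [[0.001, -0.97, -0.242, 0.066], [1.0, 0.0, 0.002, -0.0], [-0.002, -0.242, 0.97, -0.092], [0.0, 0.0, 0.0, 1.0]]
```

View pics/w1.png

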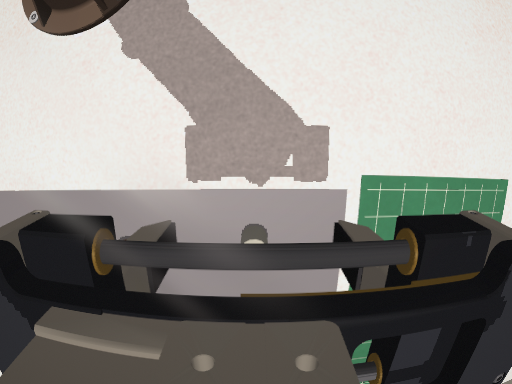

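Wrist picture: the gripper hides the lower half. The dropper shows at about (254,235), just above the bar, so things need to lie on the robot side of the TCP to be seen. I'll move ahead of the row of objects and take shots at several places.

```bash
echo '[{"xyz": [-0.045,-0.01,0],"finger_gap": 1},{"xyz": [-0.045,-0.02,0],"finger_gap": 1},{"xyz": [-0.045,-0.02,0],"finger_gap": 1},{"xyz": [-0.03,-0.04,0],"finger_gap": 1},{"xyz": [0,-0.05,0],"finger_gap": 1}]' | python3 -m creep 
python3 w.py w2 jar dropper
echo '[{"xyz": [0,-0.05,0],"finger_gap": 1},{"xyz": [0,-0.05,0],"finger_gap": 1},{"xyz": [0,-0.05,0],"finger_gap": 1},{"xyz": [0,-0.05,0],"finger_gap": 1}]' | python3 -m creep 
python3 w.py w3 jar reel tin
echo '[{"xyz": [0,-0.05,0],"finger_gap": 1},{"xyz": [0,-0.05,0],"finger_gap": 1}]' | python3 -m creep 
python3 w.py w4 jar reel tin; python3 -c "
import cv2,numpy as np
cv2.imwrite('pics/w234.png',np.vstack([cv2.imread(f'pics/w{i}.png')[30:226] for i in (2,3,4)]))"
```

```text
clock: 2.8
position: [0.5055, 0.1263, 0.2916]
ee_rot: [-0.004, 3.14, -0.0]
force: [0.1, -1.4, 0.6]
width: 1.002
gripper_force: 0.0
t 2.8 pos [0.5055 0.1263 0.2916] yaw y 90.2 tilt [-0.002 -0.    -1.   ] w 1.002
jar 0.91 [0.458 0.082 0.039]
297.3186396354542 254.403008944483 195.29834481048488 [[0.001, -0.97, -0.242, 0.066], [1.0, 0.0, 0.002, -0.0], [-0.002, -0.242, 0.97, -0.092], [0.0, 0.0, 0.0, 1.0]]
clock: 3.35
position: [0.5023, -0.0741, 0.2923]
ee_rot: [-0.006, 3.141, 0.001]
force: [1.0, -0.6, -0.2]
width: 1.001
gripper_force: 0.0
t 3.35 pos [ 0.5023 -0.0741  0.2923] yaw y 90.2 tilt [-0.001  0.001 -1.   ] w 1.001
jar 0.9 [0.455 0.074 0.04 ]
reel 0.97 [0.557 0.131 0.008]
tin 0.83 [ 0.447 -0.251  0.02 ]
tin 0.62 [0.459 0.073 0.04 ]
297.3186396354542 254.403008944483 195.29834481048488 [[0.001, -0.97, -0.242, 0.066], [1.0, 0.0, 0.002, -0.0], [-0.002, -0.242, 0.97, -0.092], [0.0, 0.0, 0.0, 1.0]]
clock: 3.75
position: [0.5034, -0.1714, 0.2921]
ee_rot: [-0.013, 3.141, 0.003]
force: [1.0, -1.0, 0.4]
width: 0.996
gripper_force: 0.0
t 3.75 pos [ 0.5034 -0.1714  0.2921] yaw y 90.5 tilt [-0.001  0.002 -1.   ] w 0.996
jar 0.78 [0.459 0.071 0.036]
reel 0.69 [0.551 0.14  0.006]
reel 0.67 [ 0.436 -0.089  0.049]
reel 0.25 [ 0.564  0.275 -0.   ]
tin 0.91 [ 0.443 -0.251  0.018]
297.3186396354542 254.403008944483 195.29834481048488 [[0.001, -0.97, -0.242, 0.066], [1.0, 0.0, 0.002, -0.0], [-0.002, -0.242, 0.97, -0.092], [0.0, 0.0, 0.0, 1.0]]
```

View pics/w234.png

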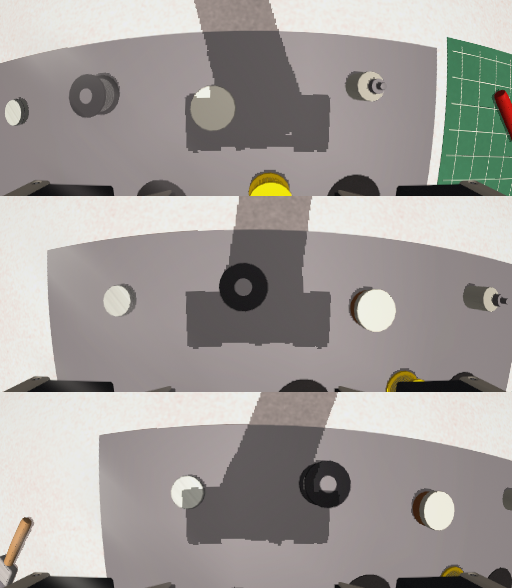

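w2–w4 show, in full-image pixels:
- **Reel top:** (88,127), (243.5,121), (325,122)
- **Jar lid:** (213,138), (376,144), (438,148)
- **Tin top:** (118,134), (187,129) in w3 and w4
- **Nozzle tip:** (379,117), (503,134) in w2 and w3

Triangulating these now.

```bash
cat > tri.py <<'E'
from h import *
def ray(k,px):
    d=np.load(f"{k}.npz");v=np.array(px)-d["c"];r=np.hypot(*v);a=r/d["f"]
    c=np.array([*(v/r*np.sin(a)),np.cos(a)]);m=d["m"]
    return d["R"]@m[:3,3]+d["t"], d["R"]@m[:3,:3]@c
def tri(obs):
    A=b=0
    for o,v in (ray(*x) for x in obs):
        P=np.eye(3)-np.outer(v,v);A=A+P;b=b+P@o
    return np.linalg.solve(A,b)
def onz(k,px,z):
    o,v=ray(k,px);return (o+v*(z-o[2])/v[2])
E
python3 - <<'E'
from tri import *
for n,z,o in [("reel",.046,[("w2",(88,127)),("w3",(243.5,121)),("w4",(325,122))]),("jar",.038,[("w2",(213,138)),("w3",(376,144)),("w4",(438,148))]),("tin",.02,[("w3",(118,134)),("w4",(187,129))]),("nozzle",.085,[("w2",(379,117)),("w3",(503,134))])]:
    print(n,tri(o).round(4),[onz(*x,z)[:2].round(4).tolist() for x in o])
E
```

```text
reel [ 0.435  -0.0876  0.0366] [[0.4364, -0.0822], [0.4345, -0.0863], [0.4344, -0.0905]]
jar [0.4573 0.0775 0.033 ] [[0.4574, 0.0782], [0.4571, 0.0756], [0.4566, 0.0738]]
tin [ 0.4452 -0.2565  0.0106] [[0.4453, -0.2519], [0.4446, -0.2544]]
nozzle [0.4275 0.2607 0.0773] [[0.4288, 0.2573], [0.4267, 0.2523]]
```

```bash
echo '[{"xyz": [0.035,0.043,0.03],"finger_gap": 1},{"xyz": [0.034,0.042,0.03],"finger_gap": 1},{"xyz": [0,0,0.04],"finger_gap": 1},{"xyz": [0,0,0.04],"finger_gap": 1},{"finger_gap": 1},{"finger_gap": 1}]' | python3 -m creep 
python3 w.py w5 reel
```

```text
clock: 4.55
position: [0.4467, -0.105, 0.1645]
ee_rot: [0.003, -3.14, -0.001]
force: [0.4, 0.2, 0.3]
width: 1.002
gripper_force: 0.0
t 4.55 pos [ 0.4467 -0.105   0.1645] yaw y 90.1 tilt [ 0.002  0.001 -1.   ] w 1.002
reel 0.77 [ 0.435 -0.084  0.045]
297.3186396354542 254.403008944483 195.29834481048488 [[0.001, -0.97, -0.242, 0.066], [1.0, 0.0, 0.002, -0.0], [-0.002, -0.242, 0.97, -0.092], [0.0, 0.0, 0.0, 1.0]]
```

View pics/w5.png

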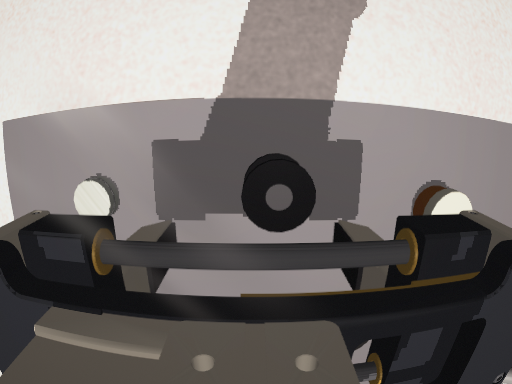

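w5: reel top disc centred at (279,193), hole at (279,197), which puts it at (0.4345, −0.087). It stands clear between the fingers, so I'll descend and grip.

```bash
echo '[{"xyz": [0.012,0.018,0],"finger_gap": 1},{"finger_gap": 1},{"xyz": [0,0,0.03],"finger_gap": 1},{"xyz": [0,0,0.03],"finger_gap": 1},{"xyz": [0,0,0.016],"finger_gap": 1},{"finger_gap": 1},{"finger_gap": 0.5},{"finger_gap": 0.5},{"finger_gap": 0.5},{"finger_gap": 0.5}]' | python3 -m creep 40
echo '[{"finger_gap": 0.5},{"finger_gap": 0.5},{"finger_gap": 0.5}]' | python3 -m creep
```

```text
clock: 5.65
position: [0.435, -0.0888, 0.0889]
ee_rot: [0.001, 3.14, 0.0]
force: [-1.4, 1.5, -0.2]
width: 0.705
gripper_force: 0.0
clock: 5.95
position: [0.4347, -0.0886, 0.0886]
ee_rot: [0.001, 3.141, 0.001]
force: [-0.6, 0.6, 7.2]
width: 0.594
gripper_force: 40.0
```

```bash
echo '[{"xyz": [0,0,-0.02],"finger_gap": 0.5},{"xyz": [0,0,-0.03],"finger_gap": 0.5},{"xyz": [0,0,-0.03],"finger_gap": 0.5},{"xyz": [0,0.02,-0.02],"finger_gap": 0.5},{"xyz": [-0.01,0.04,0],"finger_gap": 0.5},{"xyz": [-0.02,0.04,0],"finger_gap": 0.5},{"xyz": [-0.02,0.04,0],"finger_gap": 0.5},{"xyz": [-0.02,0.04,0],"finger_gap": 0.5},{"xyz": [-0.02,0.04,0],"finger_gap": 0.5},{"xyz": [-0.02,0.04,0],"finger_gap": 0.5}]' | python3 -m creep
echo '[{"xyz": [-0.02,0.04,0],"finger_gap": 0.5},{"xyz": [-0.02,0.038,0],"finger_gap": 0.5},{"xyz": [-0.02,0.02,0],"finger_gap": 0.5},{"finger_gap": 0.5},{"finger_gap": 0.5},{"finger_gap": 0.5}]' | python3 -m creep
python3 w.py w6 pad_stand
```

```text
clock: 6.95
position: [0.5449, 0.1727, 0.1878]
ee_rot: [-0.001, -3.141, 0.001]
force: [1.5, -0.6, -1.8]
width: 0.593
gripper_force: 40.0
clock: 7.55
position: [0.6042, 0.2675, 0.1877]
ee_rot: [-0.003, -3.14, 0.002]
force: [-1.2, -0.5, -2.4]
width: 0.589
gripper_force: 40.0
t 7.55 pos [0.6042 0.2675 0.1877] yaw y 89.9 tilt [ 0.001 -0.001 -1.   ] w 0.589
pad_stand 0.87 [0.584 0.272 0.002]
297.3186396354542 254.403008944483 195.29834481048488 [[0.001, -0.97, -0.242, 0.066], [1.0, 0.0, 0.002, -0.0], [-0.002, -0.242, 0.97, -0.092], [0.0, 0.0, 0.0, 1.0]]
```

View pics/w6.png

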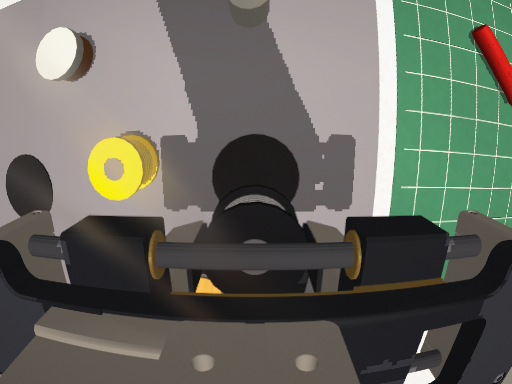

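w6: reel hanging upright at (255,250); the pad's visible arc has its left edge at (212.5,178), right edge at (299,178) and top at (256,134).

```bash
python3 - <<'E'
from tri import *
for p in [(212.5,178),(299,178),(256,134.5)]: print(onz("w6",p,.003).round(4))
im=cv2.imread("pics/w6.png").max(2)
print(im[176,200:225].tolist(),im[176,290:312].tolist(),im[120:145,256].tolist())
E
```

```text
[0.5897 0.2275 0.003 ]
[0.5899 0.3098 0.003 ]
[0.5489 0.2689 0.003 ]
[100, 101, 100, 101, 100, 101, 101, 100, 101, 100, 100, 101, 57, 30, 31, 32, 29, 29, 29, 30, 30, 30, 29, 29, 29] [31, 30, 30, 29, 29, 30, 30, 30, 39, 79, 100, 101, 101, 101, 101, 101, 100, 101, 100, 101, 101, 100] [103, 102, 102, 102, 103, 102, 101, 101, 102, 102, 102, 102, 101, 93, 55, 31, 30, 30, 30, 30, 30, 30, 29, 30, 30]
```

```bash
echo '[{"xyz": [0.013,0.002,0],"finger_gap": 0.5},{"xyz": [0,0,0.03],"finger_gap": 0.5},{"xyz": [0,0,0.03],"finger_gap": 0.5},{"xyz": [0,0,0.02],"finger_gap": 0.5},{"xyz": [0,0,0.007],"finger_gap": 0.5},{"finger_gap": 0.5},{"finger_gap": 0.5},{"finger_gap": 0.5}]' | python3 -m creep
python3 w.py w7
```

```text
clock: 8.45
position: [0.5926, 0.2712, 0.1027]
ee_rot: [0.002, 3.14, 0.002]
force: [-0.7, -0.4, -2.3]
width: 0.596
gripper_force: 40.0
t 8.45 pos [0.5926 0.2712 0.1027] yaw y 89.9 tilt [-0.002  0.001 -1.   ] w 0.596
297.3186396354542 254.403008944483 195.29834481048488 [[0.001, -0.97, -0.242, 0.066], [1.0, 0.0, 0.002, -0.0], [-0.002, -0.242, 0.97, -0.092], [0.0, 0.0, 0.0, 1.0]]
```

```bash
echo '[{"xyz": [0.001,-0.001,0.005],"finger_gap": 0.5},{"xyz": [0,0,0.004],"finger_gap": 0.5},{"xyz": [0,0,0.001],"finger_gap": 0.5},{"xyz": [0,0,0.001],"finger_gap": 0.5},{"finger_gap": 0.5},{"finger_gap": 0.5}]' | python3 -m creep
```

```text
clock: 9.1
position: [0.5908, 0.2699, 0.0916]
ee_rot: [0.002, 3.141, 0.001]
force: [-5.5, -2.4, 15.3]
width: 0.593
gripper_force: 40.0
```

Contact felt. I'll release, rise and go to the jar.

```bash
echo '[{"finger_gap": 0.9},{"finger_gap": 0.9},{"finger_gap": 0.9},{"finger_gap": 0.9},{"xyz": [0,0,-0.02],"finger_gap": 0.9},{"xyz": [0,0,-0.03],"finger_gap": 0.9},{"xyz": [0,0,-0.03],"finger_gap": 0.9},{"xyz": [0.015,0,-0.03],"finger_gap": 0.9},{"xyz": [0.03,-0.035,0],"finger_gap": 1},{"xyz": [0.03,-0.04,0],"finger_gap": 1}]' | python3 -m creep
echo '[{"xyz": [0.03,-0.04,0],"finger_gap": 1},{"xyz": [0.02,-0.04,0],"finger_gap": 1},{"xyz": [0,-0.025,0],"finger_gap": 1},{"finger_gap": 1},{"finger_gap": 1}]' | python3 -m creep
python3 w.py w8 jar
python3 - <<'E'
import cv2,numpy as np
from cell import cams
p=cams.get_image("side")["image"]; cv2.imwrite("pics/s8.png",np.hstack([cv2.imread("pics/w8.png"),p])[:, :])
a=cv2.resize(p[60:384,110:430],(380,384)); cv2.imwrite("pics/s8.png",np.hstack([cv2.imread("pics/w8.png")[:,90:460],a]))
E
```

```text
clock: 10.1
position: [0.5154, 0.1959, 0.2008]
ee_rot: [-0.003, 3.139, 0.002]
force: [0.4, -1.4, 0.6]
width: 0.988
gripper_force: 0.0
clock: 10.6
position: [0.4659, 0.09, 0.2004]
ee_rot: [0.003, 3.141, 0.001]
force: [-0.5, -0.1, 0.4]
width: 0.998
gripper_force: 0.0
t 10.6 pos [0.4659 0.09   0.2004] yaw y 89.9 tilt [-0.001  0.001 -1.   ] w 0.998
jar 0.6 [0.456 0.081 0.04 ]
jar 0.54 [0.427 0.252 0.051]
297.3186396354542 254.403008944483 195.29834481048488 [[0.001, -0.97, -0.242, 0.066], [1.0, 0.0, 0.002, -0.0], [-0.002, -0.242, 0.97, -0.092], [0.0, 0.0, 0.0, 1.0]]
```

View pics/s8.png

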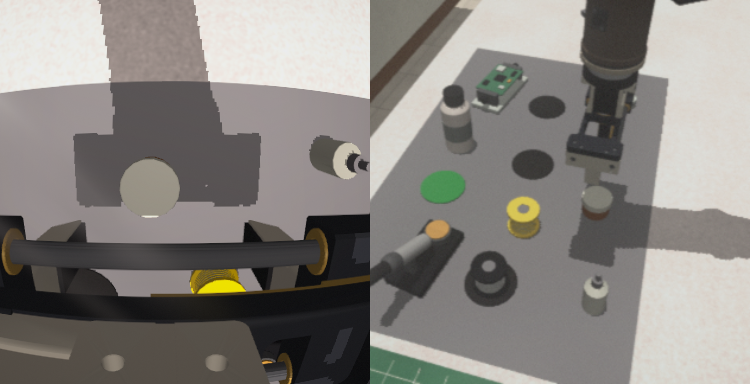

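w8: the reel stands upright in the middle of the stand's pad in the side view. The jar lid is at wrist pixel (239.5,188), i.e. (0.457, 0.077), so I'll descend onto the lid.

```bash
echo '[{"xyz": [0.009,-0.013,0.02],"finger_gap": 1},{"xyz": [0,0,0.04],"finger_gap": 1},{"xyz": [0,0,0.035],"finger_gap": 1},{"xyz": [0,0,0.02],"finger_gap": 1},{"xyz": [0,0,0.007],"finger_gap": 1},{"finger_gap": 1},{"finger_gap": 0.45},{"finger_gap": 0.45},{"finger_gap": 0.45},{"finger_gap": 0.45}]' | python3 -m creep 25
echo '[{"finger_gap": 0.45},{"finger_gap": 0.45},{"finger_gap": 0.45},{"finger_gap": 0.45}]' | python3 -m creep
```

```text
clock: 11.75
position: [0.457, 0.0773, 0.0788]
ee_rot: [0.001, 3.14, 0.001]
force: [0.1, 0.3, -1.2]
width: 0.705
gripper_force: 0.0
clock: 12.15
position: [0.4568, 0.0772, 0.0785]
ee_rot: [0.001, 3.141, 0.0]
force: [-1.4, 1.2, 6.1]
width: 0.577
gripper_force: 25.0
```

```bash
echo '[{"xyz": [0,0,-0.02],"finger_gap": 0.45},{"xyz": [0,0,-0.03],"finger_gap": 0.45},{"xyz": [0,0,-0.03],"finger_gap": 0.45},{"xyz": [-0.01,-0.02,-0.02],"finger_gap": 0.45},{"xyz": [-0.02,-0.035,0],"finger_gap": 0.45},{"xyz": [-0.025,-0.035,0],"finger_gap": 0.45},{"xyz": [-0.025,-0.035,0],"finger_gap": 0.45},{"xyz": [-0.025,-0.035,0],"finger_gap": 0.45},{"xyz": [-0.025,-0.035,0],"finger_gap": 0.45},{"xyz": [-0.025,-0.035,0],"finger_gap": 0.45}]' | python3 -m creep
echo '[{"xyz": [-0.02,-0.03,0],"finger_gap": 0.45},{"xyz": [0,-0.012,0],"finger_gap": 0.45},{"finger_gap": 0.45},{"finger_gap": 0.45},{"finger_gap": 0.45}]' | python3 -m creep
python3 w.py w9 pad_holder
```

```text
clock: 13.15
position: [0.6119, -0.1545, 0.1777]
ee_rot: [-0.001, -3.141, -0.001]
force: [0.8, -0.1, -0.3]
width: 0.58
gripper_force: 25.0
clock: 13.65
position: [0.631, -0.1928, 0.178]
ee_rot: [0.002, -3.141, -0.002]
force: [-0.2, 0.3, -1.8]
width: 0.579
gripper_force: 25.0
t 13.65 pos [ 0.631  -0.1928  0.178 ] yaw y 90.1 tilt [ 0.001  0.002 -1.   ] w 0.579
pad_holder 0.67 [ 0.614 -0.193  0.004]
297.3186396354542 254.403008944483 195.29834481048488 [[0.001, -0.97, -0.242, 0.066], [1.0, 0.0, 0.002, -0.0], [-0.002, -0.242, 0.97, -0.092], [0.0, 0.0, 0.0, 1.0]]
```

View pics/w9.png

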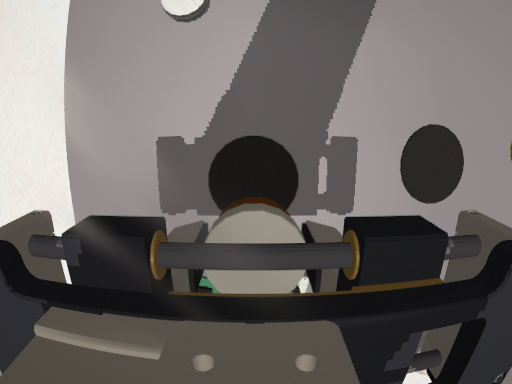

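w9: jar held upright at (255,250); the pad behind it has edges at about 209 and 298 and its top near row 136; the middle pad is at (432,164). I'll take exact edges by thresholding.

```bash
python3 - <<'E'
from tri import *
im=cv2.imread("pics/w9.png").max(2)
r=np.where(im[178,190:320]<62)[0]; c=np.where(im[125:165,254]<62)[0]
l,rr,t=190+r[0]-.5,190+r[-1]+.5,125+c[0]-.5; print(l,rr,t)
for p in [(l,178),(rr,178),(254,t)]: print(onz("w9",p,.003).round(4))
m=(im[110:215,390:475]<60).astype(np.uint8); n,L,s,c=cv2.connectedComponentsWithStats(m); i=1+np.argmax(s[1:,4]); print(s[i],c[i]); print("mid",onz("w9",c[i]+[390,110],.003).round(4))
E
```

```text
208.5 297.5 135.5
[ 0.6149 -0.2347  0.003 ]
[ 0.6148 -0.1529  0.003 ]
[ 0.5763 -0.1929  0.003 ]
[  11   15   63   78 3862] [41.53728638 53.51450026]
mid [ 0.5974 -0.0105  0.003 ]
```

```bash
echo '[{"xyz": [0.012,0,0.02],"finger_gap": 0.45},{"xyz": [0,0,0.03],"finger_gap": 0.45},{"xyz": [0,0,0.025],"finger_gap": 0.45},{"xyz": [0,0,0.01],"finger_gap": 0.45},{"xyz": [0,0,0.004],"finger_gap": 0.45},{"finger_gap": 0.45},{"finger_gap": 0.45}]' | python3 -m creep
```

```text
clock: 14.45
position: [0.6201, -0.1951, 0.0904]
ee_rot: [0.001, 3.14, -0.001]
force: [0.2, -0.5, -1.3]
width: 0.578
gripper_force: 25.0
```

```bash
echo '[{"xyz": [0.001,0.002,0.004],"finger_gap": 0.45},{"xyz": [0,0,0.003],"finger_gap": 0.45},{"xyz": [0,0,0.001],"finger_gap": 0.45},{"xyz": [0,0,0.001],"finger_gap": 0.45},{"finger_gap": 0.45},{"finger_gap": 0.45}]' | python3 -m creep
```

```text
clock: 15.05
position: [0.6184, -0.1927, 0.0815]
ee_rot: [0.001, 3.141, 0.001]
force: [-4.3, 2.1, 13.2]
width: 0.582
gripper_force: 25.0
```

```bash
echo '[{"finger_gap": 0.85},{"finger_gap": 0.85},{"finger_gap": 0.85},{"finger_gap": 0.85},{"xyz": [0,0,-0.03],"finger_gap": 0.85},{"xyz": [0,0,-0.04],"finger_gap": 0.85},{"xyz": [0.01,0,-0.04],"finger_gap": 0.85},{"xyz": [0.02,0.03,-0.02],"finger_gap": 1},{"xyz": [0.02,0.04,0],"finger_gap": 1},{"xyz": [0.02,0.04,0],"finger_gap": 1}]' | python3 -m creep
echo '[{"xyz": [0.02,0.045,0],"finger_gap": 1},{"xyz": [0.02,0.045,0],"finger_gap": 1},{"xyz": [0.02,0.045,0],"finger_gap": 1},{"xyz": [0.02,0.045,0],"finger_gap": 1},{"xyz": [0.02,0.045,0],"finger_gap": 1},{"xyz": [0,0.045,0],"finger_gap": 1},{"xyz": [0,0.045,0],"finger_gap": 1},{"xyz": [0,0.02,0],"finger_gap": 1},{"finger_gap": 1},{"finger_gap": 1}]' | python3 -m creep
python3 w.py w10 dropper
python3 - <<'E'
import cv2,numpy as np
from cell import cams
p=cams.get_image("side")["image"]
a=cv2.resize(p[60:384,110:430],(380,384)); cv2.imwrite("pics/s10.png",np.hstack([cv2.imread("pics/w10.png")[:,90:460],a]))
E
```

```text
clock: 16.05
position: [0.548, -0.0823, 0.211]
ee_rot: [0.004, 3.14, 0.0]
force: [1.5, 1.0, -0.2]
width: 0.992
gripper_force: 0.0
clock: 17.05
position: [0.4487, 0.2519, 0.2099]
ee_rot: [-0.0, -3.141, 0.001]
force: [0.4, -0.2, -0.5]
width: 1.0
gripper_force: 0.0
t 17.05 pos [0.4487 0.2519 0.2099] yaw y 90.0 tilt [ 0.    -0.001 -1.   ] w 1.0
dropper 0.75 [0.422 0.26  0.052]
297.3186396354542 254.403008944483 195.29834481048488 [[0.001, -0.97, -0.242, 0.066], [1.0, 0.0, 0.002, -0.0], [-0.002, -0.242, 0.97, -0.092], [0.0, 0.0, 0.0, 1.0]]
```

View pics/s10.png

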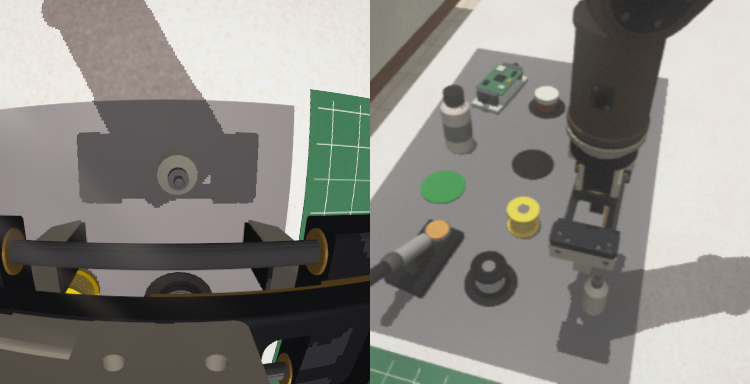

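s10: the jar stands on the holder's pad. The dropper is at wrist pixel (267,175), giving (0.4265, 0.2625).

```bash
echo '[{"xyz": [0.022,0.011,0.0],"finger_gap": 1},{"xyz": [0,0,0.03],"finger_gap": 1},{"xyz": [0,0,0.03],"finger_gap": 1},{"xyz": [0,0,0.03],"finger_gap": 1},{"xyz": [0,0,0.02],"finger_gap": 1},{"xyz": [0,0,0.008],"finger_gap": 1},{"finger_gap": 1},{"finger_gap": 0.25},{"finger_gap": 0.25},{"finger_gap": 0.25}]' | python3 -m creep 15
echo '[{"finger_gap": 0.25},{"finger_gap": 0.25},{"finger_gap": 0.25},{"finger_gap": 0.25},{"finger_gap": 0.25},{"finger_gap": 0.25},{"finger_gap": 0.25}]' | python3 -m creep
```

```text
clock: 18.2
position: [0.4273, 0.2634, 0.0931]
ee_rot: [0.001, 3.14, 0.002]
force: [1.1, 0.3, -0.1]
width: 0.787
gripper_force: 0.0
clock: 18.9
position: [0.4268, 0.2632, 0.0922]
ee_rot: [-0.001, -3.142, -0.0]
force: [-0.9, -0.9, 0.8]
width: 0.388
gripper_force: 15.0
```

```bash
echo '[{"xyz": [0,0,-0.02],"finger_gap": 0.25},{"xyz": [0,0,-0.03],"finger_gap": 0.25},{"xyz": [0,0,-0.03],"finger_gap": 0.25},{"xyz": [-0.01,-0.02,-0.02],"finger_gap": 0.25},{"xyz": [-0.02,-0.03,0],"finger_gap": 0.25},{"xyz": [-0.025,-0.035,0],"finger_gap": 0.25},{"xyz": [-0.025,-0.035,0],"finger_gap": 0.25},{"xyz": [-0.025,-0.035,0],"finger_gap": 0.25},{"xyz": [-0.025,-0.035,0],"finger_gap": 0.25},{"xyz": [-0.025,-0.035,0],"finger_gap": 0.25}]' | python3 -m creep
echo '[{"xyz": [-0.025,-0.03,0],"finger_gap": 0.25},{"xyz": [-0.008,-0.012,0],"finger_gap": 0.25},{"finger_gap": 0.25},{"finger_gap": 0.25},{"finger_gap": 0.25}]' | python3 -m creep
python3 w.py w11 pad_mid
python3 - <<'E'
from tri import *
im=cv2.imread("pics/w11.png").max(2)
r=np.where(im[176,190:320]<62)[0]; c=np.where(im[120:165,255]<62)[0]
print(190+r,125+c[:3])
l,rr,t=190+r[0]-.5,190+r[-1]+.5,120+c[0]-.5; print(l,rr,t)
for p in [(l,176),(rr,176),(255,t)]: print(onz("w11",p,.003).round(4))
E
```

```text
clock: 19.9
position: [0.5823, 0.0365, 0.1921]
ee_rot: [-0.001, -3.141, -0.0]
force: [0.7, 0.7, -0.5]
width: 0.388
gripper_force: 15.0
clock: 20.4
position: [0.6137, -0.002, 0.1919]
ee_rot: [0.002, -3.141, -0.002]
force: [-1.1, 0.2, 0.3]
width: 0.387
gripper_force: 15.0
t 20.4 pos [ 0.6137 -0.002   0.1919] yaw y 90.1 tilt [ 0.001  0.001 -1.   ] w 0.387
pad_mid 0.83 [ 0.597 -0.01   0.001]
297.3186396354542 254.403008944483 195.29834481048488 [[0.001, -0.97, -0.242, 0.066], [1.0, 0.0, 0.002, -0.0], [-0.002, -0.242, 0.97, -0.092], [0.0, 0.0, 0.0, 1.0]]
[208 209 210 211 212 213 214 215 216 217 218 219 220 221 222 223 224 225
 226 227 228 229 230 231 232 233 234 235 236 237 238 239 240 241 242 243
 244 245 246 247 248 249 250 251 252 253 254 255 256 257 258 259 260 261
 262 263 264 265 266 267 268 269 270 271 272 273 274 275 276 277 278 279
 280 281 282 283 284 285 286 287 288 289 290 291 292] [139 140 141]
207.5 292.5 133.5
[ 0.5982 -0.0471  0.003 ]
[0.5981 0.0349 0.003 ]
[ 0.5576 -0.0013  0.003 ]
```

View pics/w11.png

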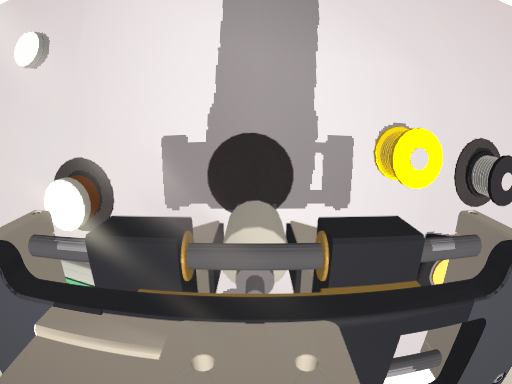

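w11: pad spans columns 208–292 with its top at row 133, so its centre is (0.5995, −0.006). The dropper is held upright, with its bottom near (253,205). The jar at (75,200) and the reel at (490,178) are on their pads.

```bash
echo '[{"xyz": [0.014,-0.003,0.02],"finger_gap": 0.25},{"xyz": [0,0,0.03],"finger_gap": 0.25},{"xyz": [0,0,0.025],"finger_gap": 0.25},{"xyz": [0,0,0.01],"finger_gap": 0.25},{"xyz": [0,0,0.004],"finger_gap": 0.25},{"finger_gap": 0.25},{"finger_gap": 0.25},{"finger_gap": 0.25}]' | python3 -m creep
```

```text
clock: 21.3
position: [0.6012, -0.0069, 0.1043]
ee_rot: [0.001, 3.14, 0.0]
force: [-0.3, 0.4, 0.1]
width: 0.386
gripper_force: 15.0
```

```bash
echo '[{"xyz": [0.001,0.001,0.005],"finger_gap": 0.25},{"xyz": [0,0,0.003],"finger_gap": 0.25},{"xyz": [0,0,0.001],"finger_gap": 0.25},{"finger_gap": 0.25},{"finger_gap": 0.25}]' | python3 -m creep
```

```text
clock: 21.8
position: [0.5996, -0.0059, 0.095]
ee_rot: [0.001, 3.141, 0.001]
force: [-2.4, 0.4, 10.8]
width: 0.386
gripper_force: 15.0
```

```bash
echo '[{"finger_gap": 0.7},{"finger_gap": 0.7},{"finger_gap": 0.7},{"finger_gap": 0.7},{"xyz": [0,0,-0.02],"finger_gap": 0.7},{"xyz": [0,0,-0.04],"finger_gap": 0.7},{"xyz": [0,0,-0.04],"finger_gap": 0.7},{"xyz": [0.0,0,-0.02],"finger_gap": 0.7},{"xyz": [0.02,-0.04,0],"finger_gap": 0.7},{"xyz": [0.025,-0.045,0],"finger_gap": 0.7}]' | python3 -m creep
echo '[{"xyz": [0.03,-0.045,0],"finger_gap": 0.7},{"xyz": [0.03,-0.045,0],"finger_gap": 0.8},{"xyz": [0.03,-0.045,0],"finger_gap": 0.8},{"xyz": [0,-0.025,0.01],"finger_gap": 0.8},{"xyz": [0,0,0.03],"finger_gap": 0.8},{"xyz": [0,0,0.02],"finger_gap": 0.8},{"finger_gap": 0.8},{"finger_gap": 0.8}]' | python3 -m creep
python3 w.py w12 tin
python3 - <<'E'
import cv2,numpy as np
from cell import cams
p=cams.get_image("side")["image"]
a=cv2.resize(p[60:384,110:430],(380,384)); cv2.imwrite("pics/s12.png",np.hstack([cv2.imread("pics/w12.png")[:,90:460],a]))
E
```

```text
clock: 22.8
position: [0.556, -0.0889, 0.2149]
ee_rot: [-0.005, 3.139, 0.001]
force: [0.9, -2.1, -1.4]
width: 0.696
gripper_force: 0.0
clock: 23.6
position: [0.4718, -0.2394, 0.1544]
ee_rot: [-0.001, -3.141, -0.0]
force: [0.4, 0.4, 1.0]
width: 0.798
gripper_force: 0.0
t 23.6 pos [ 0.4718 -0.2394  0.1544] yaw y 90.0 tilt [ 0.001  0.    -1.   ] w 0.798
tin 0.62 [ 0.443 -0.251  0.019]
297.3186396354542 254.403008944483 195.29834481048488 [[0.001, -0.97, -0.242, 0.066], [1.0, 0.0, 0.002, -0.0], [-0.002, -0.242, 0.97, -0.092], [0.0, 0.0, 0.0, 1.0]]
```

View pics/s12.png

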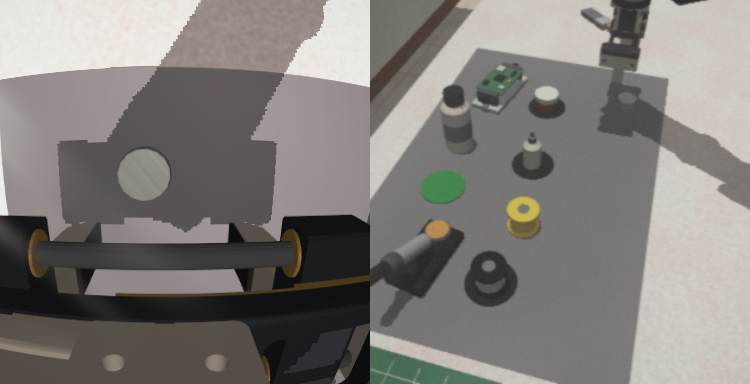

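s12: the dropper stands mid-pad and the jar and reel are in place. The tin's top is at wrist pixel (234,174), giving (0.445, −0.2548).

```bash
echo '[{"xyz": [0.027,-0.015,0],"finger_gap": 0.8},{"finger_gap": 0.8},{"xyz": [0,0,0.03],"finger_gap": 0.8},{"xyz": [0,0,0.03],"finger_gap": 0.8},{"xyz": [0,0,0.018],"finger_gap": 0.8},{"xyz": [0,0,0.004],"finger_gap": 0.8},{"finger_gap": 0.8},{"finger_gap": 0.8}]' | python3 -m creep 15
python3 w.py w13
```

```text
clock: 24.55
position: [0.4456, -0.2547, 0.0733]
ee_rot: [0.001, 3.14, -0.001]
force: [1.2, -1.2, -0.3]
width: 0.801
gripper_force: 0.0
t 24.55 pos [ 0.4456 -0.2547  0.0733] yaw y 90.0 tilt [-0.002 -0.001 -1.   ] w 0.801
297.3186396354542 254.403008944483 195.29834481048488 [[0.001, -0.97, -0.242, 0.066], [1.0, 0.0, 0.002, -0.0], [-0.002, -0.242, 0.97, -0.092], [0.0, 0.0, 0.0, 1.0]]
```

```bash
echo '[{"xyz": [0,0,0.001],"finger_gap": 0.3},{"finger_gap": 0.3},{"finger_gap": 0.3},{"finger_gap": 0.3},{"finger_gap": 0.3},{"finger_gap": 0.3},{"finger_gap": 0.3},{"finger_gap": 0.3}]' | python3 -m creep 
echo '[{"xyz": [0,0,-0.02],"finger_gap": 0.3},{"xyz": [0,0,-0.03],"finger_gap": 0.3},{"xyz": [0,0,-0.03],"finger_gap": 0.3},{"xyz": [-0.02,0.01,-0.02],"finger_gap": 0.3},{"xyz": [-0.04,0.012,-0.015],"finger_gap": 0.3},{"xyz": [-0.04,0.012,0],"finger_gap": 0.3},{"xyz": [-0.04,0.012,0],"finger_gap": 0.3},{"xyz": [-0.04,0.012,0],"finger_gap": 0.3},{"xyz": [-0.025,0.004,0],"finger_gap": 0.3},{"finger_gap": 0.3}]' | python3 -m creep 
echo '[{"finger_gap": 0.3},{"finger_gap": 0.3}]' | python3 -m creep 
python3 w.py w14 jar tin
```

```text
clock: 25.4
position: [0.4449, -0.2544, 0.0712]
ee_rot: [0.001, 3.141, -0.0]
force: [-1.5, -0.3, 3.0]
width: 0.455
gripper_force: 15.0
clock: 26.4
position: [0.6531, -0.1899, 0.1851]
ee_rot: [-0.005, 3.141, 0.001]
force: [-0.4, -0.8, -0.9]
width: 0.448
gripper_force: 15.0
clock: 26.6
position: [0.6486, -0.1934, 0.1859]
ee_rot: [-0.003, -3.14, 0.0]
force: [-0.3, -0.2, 0.1]
width: 0.452
gripper_force: 15.0
t 26.6 pos [ 0.6486 -0.1934  0.1859] yaw y 89.9 tilt [ 0.001 -0.    -1.   ] w 0.452
jar 0.96 [ 0.618 -0.191  0.044]
jar 0.73 [ 0.603 -0.196  0.002]
tin 0.88 [ 0.636 -0.192  0.131]
297.3186396354542 254.403008944483 195.29834481048488 [[0.001, -0.97, -0.242, 0.066], [1.0, 0.0, 0.002, -0.0], [-0.002, -0.242, 0.97, -0.092], [0.0, 0.0, 0.0, 1.0]]
```

View pics/w14.png

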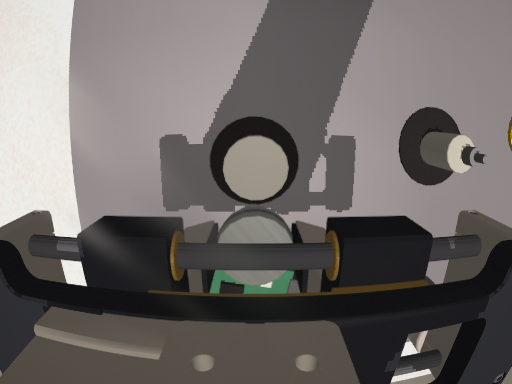

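w14: the tin is held upright at (255,245). The jar lid lies fully visible at (255.5,168.5), centred on its pad, giving (0.619, −0.1925).

```bash
echo '[{"xyz": [0.015,0,0],"finger_gap": 0.3},{"xyz": [0.015,0.001,0],"finger_gap": 0.3},{"xyz": [0,0,0.03],"finger_gap": 0.3},{"xyz": [0,0,0.025],"finger_gap": 0.3},{"xyz": [0,0,0.009],"finger_gap": 0.3},{"finger_gap": 0.3},{"finger_gap": 0.3},{"finger_gap": 0.3}]' | python3 -m creep
```

```text
clock: 27.55
position: [0.6206, -0.1919, 0.1236]
ee_rot: [0.002, 3.14, -0.001]
force: [-0.7, -0.3, -0.4]
width: 0.45
gripper_force: 15.0
```

```bash
echo '[{"xyz": [0.001,-0.001,0.005],"finger_gap": 0.3},{"xyz": [0,0,0.004],"finger_gap": 0.3},{"xyz": [0,0,0.002],"finger_gap": 0.3},{"xyz": [0,0,0.001],"finger_gap": 0.3},{"finger_gap": 0.3},{"finger_gap": 0.3}]' | python3 -m creep
```

```text
clock: 28.15
position: [0.6191, -0.1927, 0.1117]
ee_rot: [0.002, 3.14, 0.0]
force: [-5.4, 1.5, 15.9]
width: 0.449
gripper_force: 15.0
```

```bash
echo '[{"finger_gap": 0.7},{"finger_gap": 0.7},{"finger_gap": 0.7},{"finger_gap": 0.7},{"xyz": [0,0,-0.02],"finger_gap": 0.7},{"xyz": [0,0,-0.04],"finger_gap": 0.7},{"xyz": [0,0,-0.04],"finger_gap": 0.7},{"xyz": [0,0,-0.04],"finger_gap": 0.7},{"xyz": [0,0,-0.04],"finger_gap": 0.7},{"finger_gap": 0.7}]' | python3 -m creep
echo '[{"xyz": [0.04,0,-0.03],"finger_gap": 0.7},{"xyz": [0.04,0,-0.03],"finger_gap": 0.7},{"xyz": [0.04,0,0],"finger_gap": 0.7},{"xyz": [0.04,0,0],"finger_gap": 0.7},{"finger_gap": 0.7},{"finger_gap": 0.7}]' | python3 -m creep
python3 - <<'E'
import cv2,numpy as np
from cell import cams
p=cams.get_image("side")["image"];q=cams.get_image("scene")["image"]
a=cv2.resize(p[60:384,110:430],(395,400));b=cv2.resize(q[90:340,100:360],(400,400)); cv2.imwrite("pics/fin.png",np.hstack([a,b]))
E
```

```text
clock: 29.15
position: [0.621, -0.1936, 0.2962]
ee_rot: [0.002, 3.132, -0.003]
force: [1.1, -0.4, 0.5]
width: 0.703
gripper_force: 0.0
clock: 29.75
position: [0.4585, -0.1924, 0.3503]
ee_rot: [0.002, 3.141, 0.001]
force: [1.3, 0.2, -0.3]
width: 0.699
gripper_force: 0.0
```

View pics/fin.png

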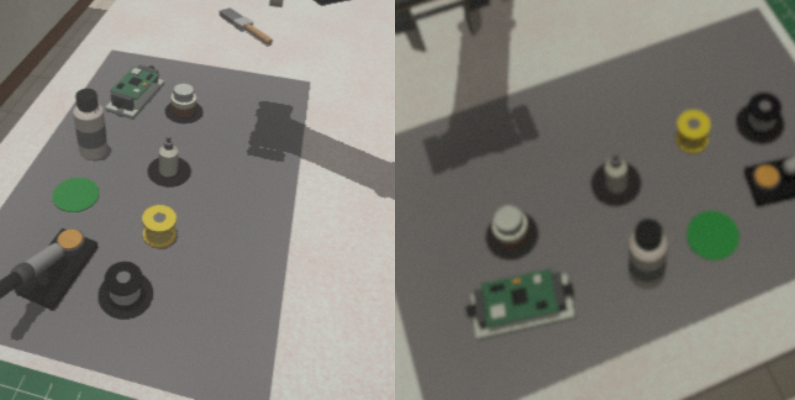

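The final views show the reel at (125,290), dropper at (169,165) and jar with tin at (183,95) in the left half, each upright in the middle of its pad. The can and the yellow reel have not moved, and the arm is clear.

```bash
python3 -c "
from cell import workorder
print(workorder.sign_off())"
```

```text
the job is handed in; nothing more can be done
None
```

The job is handed in at about 30 s of robot time: reel, jar and dropper each stand upright in the middle of their pads, the tin sits centred on the jar's lid, and the spray can was not touched.

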